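Unlock and open the lever citrus press

TASK

The citrus press on the worktop is locked shut for storage by a pin through its lever. Draw the locking pin straight out of the press, lay it in the notched rack on the side of the press so that it rests in both notches with its knob outside, and then swing the lever up to its stop and leave it there, open for a lemon. Do not disturb the lemon, the glass mug, the spoon and the bowl standing around.

Things in the scene. Friction and masses are not known exactly. Their poses are not given: they have to be found in the camera images.
- press: Fixed grey citrus press: base 250 x 120 mm, top 18 mm high. Origin: base centre at worktop height. x runs from the lever's grip end to the hinge post, y along hinge and pin, z up; pin knob and rack are on the -y side. Guide fork at x = -60 mm: plates 38 mm long, tops 101 mm high. Bowl 84 mm across, rim 72 mm high, at x = 18. Lever in the middle, 22 mm wide, below 110 mm but for its grip.
- pin: Locking pin, 103 mm, 35-75 g: steel shaft 10 mm thick, 61 mm long; collar 18 mm across, 3 thick; neck 7; black knob 20 mm across, 32 long. Origin: on the axis at the collar's face toward the tip; y runs to the tip, knob at -y. Starts level through fork and lever (loose, 13 mm holes), y along the press's y, collar 0 to 10 mm off the fork; slides out to the press's -y, free after 65 mm.
- pin_knob (a point): Middle of the pin's black knob, on the pin's axis, 26 mm from the pin's origin: grip it here; free on both sides and underneath. The pin balances about 15 mm past the collar, in the shaft.
- bore (a point): Centre of the mouth of the pin's hole in the fork's outer face on the knob side; in the press's frame x = -60, y = -17.5, z = 85 mm. Axes as the press. The pin lies on the bottom of the hole, its axis 83.5 mm above the worktop.
- notch (a point): Where a parked pin's origin comes to rest: press frame x = 25, y = -106, z = 55 mm (or a few mm out in -y); axes as the press. Pin's y along the press's y, collar and knob outside. The rack is a steel strip with two upright ears 4 mm thick at y = -68 and -104 mm; each has a notch open at the top, 14 mm wide, flaring to about 28 mm; notch floor 50 mm, ear top 76 mm above the worktop.
- hinge (a point): Middle of the lever's hinge, in the press's frame x = +95, y = 0, z = 90 mm; the hinge axis is the press's y axis.
- grip (a point): Middle of the lever's black hand grip, on its axis: a round grip 24 mm thick and 72 mm long with rounded ends that runs along the lever (8 degrees up towards its free end), 223 mm from the hinge, free on both sides; a rod 12 mm thick joins it from the hinge side. At the start it is at x = -127, y = 0, z = 105.5 mm in the press's frame.
- lever (a joint): Angle of the press's lever about its hinge in rad: 0 = down, shut; it grows as the grip goes up and over towards the hinge; stop at 1.05 = fully up. A stiff hinge: lifting the grip takes about 5 N and the lever stays where it is left. With the pin in place it can only move about 0.03.
- lemon: Yellow lemon, 78 mm long, lying on the wooden board; leave it alone.
- glass_mug: Smoked glass mug, 80 mm high; leave it alone.
- teaspoon: Steel teaspoon, 130 mm long; leave it alone.
- small_bowl: White bowl, 115 mm across; leave it alone.

How it is judged:
By the outcome, as a careful person would: the job done as asked, in the order asked, and still so for the second after the job is handed in, with the robot touching nothing.
It also fails if it takes over 54 s, if anything falls off the work surface, if the arm or the gripper's body presses on something with over 40 N, if the wrist force passes 120 N, or if a joint passes its speed limit or range.

ROBOT

A 6-joint arm with a two-finger parallel gripper is mounted at the origin on a cart in front of the work surface, level with it; the furniture and walls round the work are solid. World frame = base frame: x ahead of the robot, y to its left, z up, the work surface at z = 0. Lengths are in m, angles in rad, forces in N, time in s.
With the tool pointing down it reaches from about 0.35 to 0.85 m from the base axis. Payload 8.1 kg.
Tool frame: the origin (TCP) lies on the centre line of the jaws, within the pads' length; the fingertips stand 22 mm ahead of it and the grasp point (between the pads) lies 3 mm ahead of it; z points along the fingers, y is the line along which they close (so a half turn about z gives the same grasp; the last joint's range is limited). The gripper opens to 93 mm and grips with 3 to 60 N. Pads are 15 mm wide; open, the fingers measure 128 mm over their backs; the gripper's body (75 mm by 188 mm) begins 65 mm behind the grasp point.
Start: joints at [1.053, 0.13, 1.488, -0, 1.523, -0.085], TCP at [0.252, 0.545, 0.241] pointing down, gripper open.
Joint ranges: [-2.96, 2.96], [-0.89, 2.26], [0.02, 2.5], [-1.34, 4.48], [0, 2.73], [-2.66, 2.66]. Speed limits (rad/s): [2.39, 2.39, 2.79, 3.14, 3.14, 3.14].

INTERFACE

Orientations are given as a rotation vector (axis times angle).
In Python, from plant import robot gives the robot as it stands.
- The arm moves only by the shell command python3 inch.py 'ROWS' [FORCE]. ROWS is a JSON list of rows, 1 to 20 of them, each of 5 numbers: the finger opening in m, then dx, dy, dz in m, then a turn about the tool's z in rad; each row shifts and turns the commanded pose from where the row before left it, along the tool's axes as they then stand; what a row does not reach is not made up. A row lasts 1/10 s, in which the tool goes at most 0.05 m and 0.15 rad, less where a joint would pass 70% of its speed; a pose out of reach is approached as far as the arm can. The fingers move at their own pace and stop on an object; FORCE is the grip in N (left out, the last holds). Time passes only in rows, so rows that do not move let the fingers close. It prints the time, the measured TCP pose, the force, the opening and the grip force at its end.
- robot.read_state(): the state, without advancing time (a new reading comes with each control period).
- robot.read_camera(name): name is "scene" or "top"; returns a dict with "image" (384x512x3 uint8, red, green, blue), "fx", "fy", "cx", "cy" (pixels), "dist" ([k1, k2, p1, p2, k3] as OpenCV has them; the pictures are not rectified), "R" (3x3) and "t" (3): a world point X has camera coordinates R X + t. Camera axes: x right, y down, z forward; pixel columns grow to the right and rows downward; lengths in m; the calibration is good to about 2 mm. A picture is of the moment at which its call begins. There is no depth.
- robot.close_job(): hands the job in; it is judged then, once.
The state is a dict: "t": time; "q": joint angles; "dq": joint speeds; "joint_torque": joint torques, N m; "tool_pos": TCP position; "orientation": TCP orientation; "force": force on the tool from outside, world axes, zero at the start; "wrist_torque": the same for the moment, N m; "opening": finger opening in m; "gripper_force": force on a finger pad.
Only numpy, scipy, OpenCV 4.12 (cv2) and the standard library are available. Lean on these libraries where they do the work, as an engineer would, in place of code of your own. Each camera call takes 0.05 s, during which the arm holds its last target. There are 200 camera calls.

## Working session

There is one attempt and no reset: what is moved stays moved. The work goes in short steps, Python scripts to look and compute and a shell command to move; the robot and the scene stay as the last step left them, time stands still between calls to the robot, and variables do not carry over. Pictures are saved under pics/ and viewed, at most 10 in all, crops included, and the job is handed in when it is done.

```bash
ls; mkdir -p pics; python3 - <<'E'
from plant import robot
import cv2, pickle
d={}
for n in("scene","top"):
    c=robot.read_camera(n); d[n]=c
    cv2.imwrite(f"pics/{n}0.png",c["image"][:,:,::-1])
    print(n,c["fx"],c["fy"],c["cx"],c["cy"],c["dist"],c["R"],c["t"])
pickle.dump(d,open("c0.pkl","wb"))
s=robot.read_state();print(s["t"],s["tool_pos"],s["orientation"],s["opening"])
E
```

```text
inch.py
pics
plant.py
scene 379.98298430769523 379.98298430769523 255.72961632566086 198.0614623367941 [-0.06934644  0.          0.          0.          0.        ] [[ 0.85993822 -0.51037297  0.0050673 ]
 [-0.19714148 -0.34129276 -0.91905086]
 [ 0.47078815  0.78932799 -0.39410638]] [-0.42118492  0.18937966  1.09599014]
top 369.4293921289877 369.4293921289877 258.87718404821254 189.0496339977262 [-0.0424574  0.         0.         0.         0.       ] [[ 0.0065307  -0.99975926 -0.02094679]
 [-0.99465151 -0.00433517 -0.1031968 ]
 [ 0.10308115  0.0215087  -0.99444037]] [0.01981138 0.52765356 1.06021735]
0.1 [0.25139549 0.54426685 0.23970881] [-6.74434406e-01 -3.06784458e+00  2.48557082e-03] 0.09317027128443157
```

View pics/scene0.png

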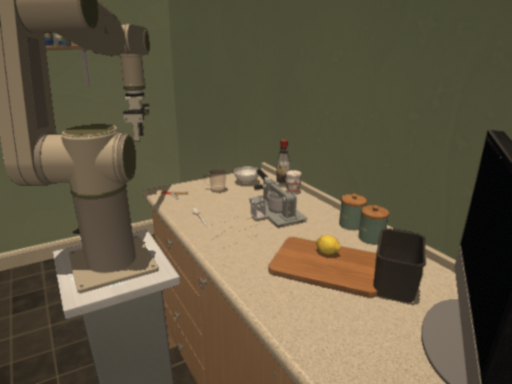

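View pics/top0.png

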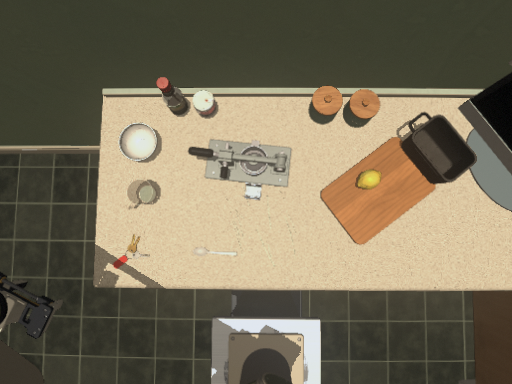

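The top view shows the press at about (248,163), its grip to the left at (200,152), the pin knob at (224,175) and the rack at (254,191), on the robot's side. The mug is at (147,192), the bowl at (139,142), the spoon at (215,252) and the lemon well to the right. I'll crop in on the press.

```bash
python3 - <<'E'
import pickle,cv2
d=pickle.load(open("c0.pkl","rb"))
a=d["top"]["image"][130:210,180:300,::-1]; b=d["scene"]["image"][160:230,235:315,::-1]
cv2.imwrite("pics/crop_t.png",cv2.resize(a,None,fx=6,fy=6,interpolation=cv2.INTER_CUBIC))
cv2.imwrite("pics/crop_s.png",cv2.resize(b,None,fx=8,fy=8,interpolation=cv2.INTER_CUBIC))
E
```

```text
(no output)
```

View pics/crop_t.png

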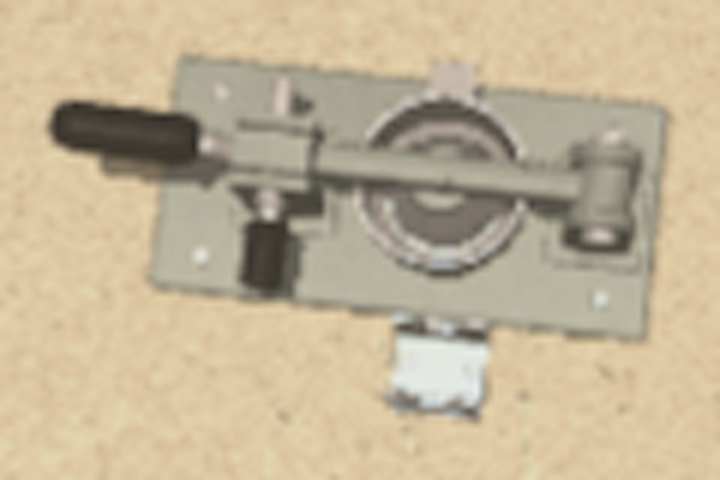

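View pics/crop_s.png

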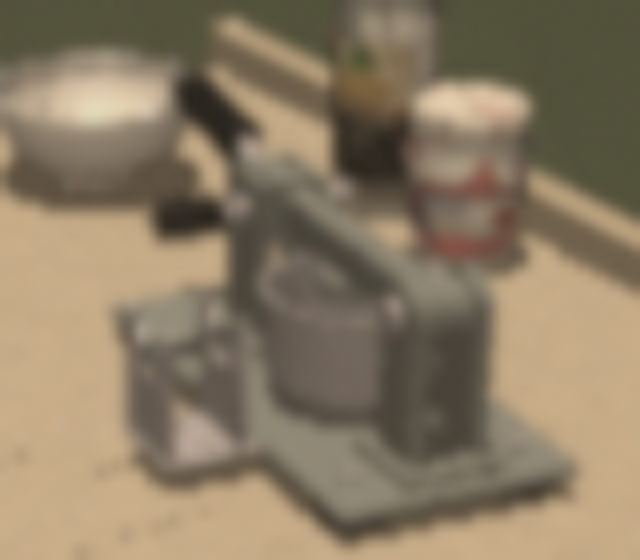

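The top crop gives the base-top corners at (182,57), (665,105), (643,338) and (150,288). The grip's centre is at (125,132), the pin knob runs from (270,222) to (265,290), and the rack is around (440,370). The scene crop shows the knob at (190,217) and the grip at (220,110).

```bash
cat > h.py <<'E'
import numpy as np,cv2
from scipy.spatial.transform import Rotation as Ro
def ray(c,uv):
    K=np.array([[c["fx"],0,c["cx"]],[0,c["fy"],c["cy"]],[0,0,1]])
    p=cv2.undistortPoints(np.array([[uv]],float),K,np.array(c["dist"]))[0,0]
    R=np.array(c["R"]);return -R.T@np.array(c["t"]),R.T@np.array([*p,1])
def onz(c,uv,z):
    o,d=ray(c,uv);return o+d*(z-o[2])/d[2]
def two(c1,u1,c2,u2):
    a,d=ray(c1,u1);b,e=ray(c2,u2)
    s=np.linalg.lstsq(np.c_[d,-e],b-a,rcond=None)[0]
    p,q=a+s[0]*d,b+s[1]*e
    return (p+q)/2,np.linalg.norm(p-q)
def proj(c,X):
    R=np.array(c["R"]);K=np.array([[c["fx"],0,c["cx"]],[0,c["fy"],c["cy"]],[0,0,1]])
    return cv2.projectPoints(np.array(X,float).reshape(-1,1,3),cv2.Rodrigues(R)[0],np.array(c["t"]),K,np.array(c["dist"]))[0][:,0]
def dark(c,lo,hi,thr=75):
    m=np.zeros(c["image"].shape[:2],np.uint8);m[lo[1]:hi[1],lo[0]:hi[0]]=(c["image"].max(2)<thr)[lo[1]:hi[1],lo[0]:hi[0]]
    n,l,s,ce=cv2.connectedComponentsWithStats(m)
    return [(s[i].tolist(),ce[i].round(2).tolist()) for i in range(1,n) if s[i,4]>12]
E
python3 - <<'E'
from h import *
import pickle
d=pickle.load(open("c0.pkl","rb"));T,S=d["top"],d["scene"]
print("cam",ray(T,(256,192))[0],ray(S,(256,192))[0])
cr=lambda u,v:(180+(u+.5)/6-.5,130+(v+.5)/6-.5)
P=[onz(T,cr(*p),.018) for p in((182,57),(665,105),(643,338),(150,288))]
print(np.round(P,4)); 
for i in range(4): print(np.linalg.norm(P[i]-P[(i+1)%4]), np.degrees(np.arctan2(*(P[(i+1)%4]-P[i])[1::-1])))
print("ctr",np.mean(P,0))
for z,uv in((.0835,(268,255)),(.1055,(125,132))):print(onz(T,cr(*uv),z))
# base corners by colour
im=T["image"];print(im[158,185],im[180,214],im[170,300])
print("dark top",dark(T,(180,130),(300,210),70)); print("dark scene",dark(S,(235,160),(315,230),60))
E
```

```text
cam [ 4.15413602e-01 -7.09813968e-04  1.10919008e+00] [-0.11645157 -1.01542319  0.60812051]
[[ 0.6799  0.1721  0.018 ]
 [ 0.6556 -0.071   0.018 ]
 [ 0.5382 -0.0598  0.018 ]
 [ 0.5623  0.1856  0.018 ]]
0.24427322622077854 -95.69632444567392
0.1179242143351234 174.55356769066506
0.24659149020494447 84.39822708935536
0.11834377132137106 -6.569570779357837
ctr [0.60901037 0.05670854 0.018     ]
[0.56927727 0.11918723 0.0835    ]
[0.62325943 0.18392531 0.1055    ]
[221 203 165] [221 201 164] [224 205 168]
dark top [([189, 147, 24, 10, 124], [201.11, 151.82]), ([221, 167, 7, 11, 51], [224.04, 171.61])]
dark scene [([258, 170, 7, 8, 26], [260.58, 173.27]), ([278, 175, 7, 7, 37], [281.16, 178.62]), ([255, 186, 7, 3, 16], [258.0, 186.81])]
```

```bash
cat >> h.py <<'E'
YAW=np.radians(-95.7); C0=np.array([.609,.0567,0.])
PR=Ro.from_euler('z',YAW).as_matrix()
def press(*p): return C0+PR@(np.array(p)/1000)
E
python3 - <<'E'
from h import *
import pickle
d=pickle.load(open("c0.pkl","rb"));T,S=d["top"],d["scene"]
pts=dict(knobmid=(-60,-46.5,83.5),knobend=(-60,-62.5,83.5),knobin=(-60,-30.5,83.5),grip=(-127,0,105.5),gripfar=(-162.6,0,110.5),hinge=(95,0,90),c1=(-125,60,18),c2=(125,60,18),c3=(125,-60,18),c4=(-125,-60,18),earo=(25,-106,76),eari=(25,-66,76))
for k,v in pts.items():
    w=press(*v);t=proj(T,w)[0];s=proj(S,w)[0]
    print(k,w.round(4),"t",np.round((t-[180,130]+.5)*6-.5).astype(int),"s",np.round((s-[235,160]+.5)*8-.5).astype(int))
from plant import robot
s=robot.read_state();print(Ro.from_rotvec(s["orientation"]).as_matrix().round(3))
E
cat >> h.py <<'E'
def go(target):
    "tool-axis move from the measured TCP pose to a world TCP target"
    from plant import robot
    s=robot.read_state();R=Ro.from_rotvec(s["orientation"]).as_matrix()
    a=np.arctan2(R[1,1],R[0,1]);turn=-((YAW+np.pi-a+np.pi/2)%np.pi-np.pi/2)
    R2=R@Ro.from_euler('z',turn).as_matrix()
    print("t",s["t"],"turn",round(turn,4),"then d",(R2.T@(np.array(target)-s["tool_pos"])).round(4),"q",np.round(s["q"],2))
    print("press-frame TCP mm",((PR.T@(s["tool_pos"]-C0))*1000).round(1),"op",round(s["opening"],4),"F",np.round(s["force"],1),"g",round(s["gripper_force"],1))
E
python3 - <<'E'
from h import *
import pickle
d=pickle.load(open("c0.pkl","rb"));T,S=d["top"],d["scene"]
ct=lambda u,v:(180+(u+.5)/6-.5,130+(v+.5)/6-.5); cs=lambda u,v:(235+(u+.5)/8-.5,160+(v+.5)/8-.5)
for a,b in(((267,256),(190,217)),((125,132),(220,110))):
    p,e=two(T,ct(*a),S,cs(*b));print(p.round(4),e.round(4),(PR.T@(p-C0)*1000).round(1))
w=press(-60,-46.5,200);go(w)
E
python3 inch.py '[[0.06,0,0,0,-0.111],[0.06,0,0,0,-0.111],[0.06,0,0,0,-0.111]]'
```

```text
[0.5695 0.1187 0.0861] 0.0025 [-57.8 -45.4  86.1]
[0.624  0.1822 0.11  ] 0.0038 [-126.4    2.4  110. ]
t 0.1 turn -0.3333 then d [-0.3578 -0.3896  0.0401] q [ 1.05  0.13  1.49 -0.    1.52 -0.09]
press-frame TCP mm [-449.6 -404.3  239.7] op 0.0932 F [-0.9  0.  -0. ] g 0.0
t: 0.4
tool_pos: [0.2515, 0.5444, 0.24]
orientation: [-0.149, -3.138, 0.002]
force: [0.3, -0.2, 0.7]
opening: 0.0735
gripper_force: 0.0
```

```bash
python3 inch.py '[[0.06,-0.03,-0.0325,0,0],[0.06,-0.03,-0.0325,0,0],[0.06,-0.03,-0.0325,0,0],[0.06,-0.03,-0.0325,0,0],[0.06,-0.03,-0.0325,0,0],[0.06,-0.03,-0.0325,0,0],[0.06,-0.03,-0.0325,0,0],[0.06,-0.03,-0.0325,0,0],[0.06,-0.03,-0.0325,0,0],[0.06,-0.03,-0.0325,0,0],[0.06,-0.03,-0.0325,0,0],[0.06,-0.03,-0.0325,0,0],[0.06,0,0,0,0],[0.06,0,0,0,0]]'
python3 -c "
from h import *
go(press(-59,-46.5,86.5))"
```

```text
t: 1.8
tool_pos: [0.571, 0.1198, 0.2398]
orientation: [-0.16, -3.136, -0.0]
force: [-0.4, 0.4, 0.7]
opening: 0.06
gripper_force: 0.0
t 1.8 turn -0.0027 then d [ 0.0022 -0.      0.1534] q [ 0.12  0.09  1.54  0.    1.52 -1.35]
press-frame TCP mm [-59.  -44.1 239.8] op 0.06 F [-0.4  0.4  0.7] g 0.0
```

```bash
python3 inch.py '[[0.06,0.0022,0,0.035,-0.0027],[0.06,0,0,0.035,0],[0.06,0,0,0.035,0],[0.06,0,0,0.03,0],[0.06,0,0,0.018,0],[0.06,0,0,0,0],[0.06,0,0,0,0]]' 30
python3 - <<'E'
from h import *
go(press(-59,-46.5,86.5))
from plant import robot
for n,(x,y,f) in dict(top=(190,135,8),scene=(235,150,8)).items():
    im=robot.read_camera(n)["image"][y:y+70,x:x+48,::-1]
    globals()[n]=cv2.resize(im,None,fx=f,fy=f,interpolation=cv2.INTER_CUBIC)
cv2.imwrite("pics/g1.png",np.hstack([top,scene]))
E
```

```text
t: 2.5
tool_pos: [0.5683, 0.122, 0.088]
orientation: [-0.15, -3.137, -0.0]
force: [0.4, -0.8, 0.8]
opening: 0.0598
gripper_force: 0.0
t 2.5 turn 0.0037 then d [-0.0005 -0.002   0.0015] q [ 0.12  0.2   1.69  0.    1.24 -1.35]
press-frame TCP mm [-61. -47.  88.] op 0.0598 F [ 0.4 -0.8  0.8] g 0.0
```

View pics/g1.png

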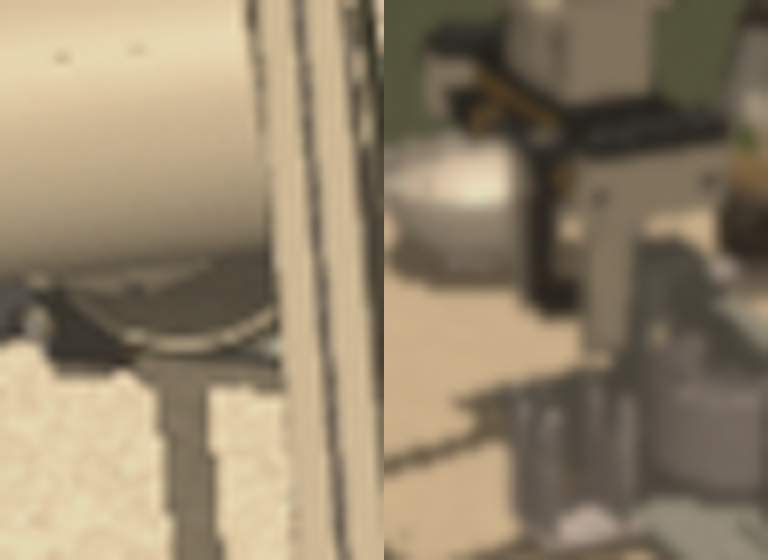

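The right half shows both fingers straddling the knob in front of the fork, at (555,240) and (610,280). The top view is blocked by the arm. I'll close the fingers.

```bash
python3 inch.py '[[0.03,0,0,0.001,0],[0.024,0,0,0,0],[0.01,0,0,0,0],[0.01,0,0,0,0],[0.01,0,0,0,0],[0.01,0,0,0,0]]' 30
python3 -c "
from h import *
go(press(-59,-46.5,86.5))"
```

```text
t: 3.2
tool_pos: [0.5688, 0.1209, 0.0866]
orientation: [-0.153, -3.138, 0.0]
force: [0.0, -0.9, -0.2]
opening: 0.0191
gripper_force: 30.0
t 3.2 turn 0.0022 then d [ 0.0001 -0.0009  0.0001] q [ 0.12  0.21  1.69 -0.    1.24 -1.35]
press-frame TCP mm [-59.9 -46.4  86.6] op 0.0191 F [ 0.  -0.9 -0.2] g 30.0
```

```bash
python3 inch.py '[[0.01,0,0,-0.0012,0],[0.01,0.004,0,0,0],[0.01,0.006,0,0,0],[0.01,0.006,0,0,0],[0.01,0.006,0,0,0]]' 30
python3 -c "
from h import *
go(press(-59,-126.5,88))"
```

```text
t: 3.7
tool_pos: [0.5461, 0.1232, 0.0877]
orientation: [-0.152, -3.138, 0.0]
force: [-0.2, -0.5, 0.9]
opening: 0.0195
gripper_force: 30.0
t 3.7 turn 0.0024 then d [ 0.0573 -0.0009 -0.0003] q [ 0.13  0.15  1.76  0.    1.24 -1.34]
press-frame TCP mm [-59.9 -69.2  87.7] op 0.0195 F [-0.2 -0.5  0.9] g 30.0
```

```bash
python3 inch.py '[[0.01,0.008,0,0,0],[0.01,0.008,0,0,0],[0.01,0.008,0,0,0],[0.01,0.008,0,0,0],[0.01,0.008,0,0,0],[0.01,0.008,0,0,0],[0.01,0.008,0,0,0],[0.01,0.008,0,0,0],[0.01,0.008,0,0,0],[0.01,0.008,0,0,0],[0.01,0,0,0,0],[0.01,0,0,0,0]]'
python3 - <<'E'
from h import *
go(press(-60+85,-134,115))
from plant import robot
for n,(x,y,f) in dict(top=(195,145,6),scene=(235,150,8)).items():
    im=robot.read_camera(n)["image"][y:y+70,x:x+64,::-1]
    globals()[n]=cv2.resize(im,(512,560),interpolation=cv2.INTER_CUBIC)
cv2.imwrite("pics/g2.png",scene)
E
```

```text
t: 4.9
tool_pos: [0.4673, 0.1309, 0.088]
orientation: [0.152, 3.137, 0.0]
force: [-0.6, -0.0, -0.4]
opening: 0.0191
gripper_force: 30.0
t 4.9 turn 0.0026 then d [-0.0144 -0.0848 -0.027 ] q [ 0.17 -0.05  1.96 -0.    1.23 -1.31]
press-frame TCP mm [ -59.8 -148.4   88. ] op 0.0191 F [-0.6 -0.  -0.4] g 30.0
```

View pics/g2.png

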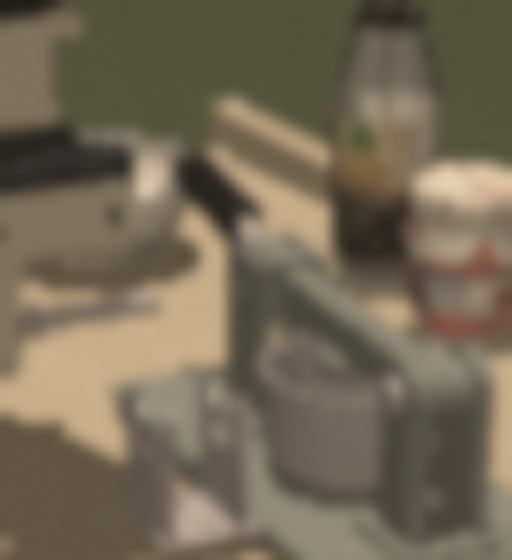

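The pin is free. Its shaft is level, running from the jaws at (20,325) to the tip at about (157,299), clear of the fork. I'll use the tip to find where along the knob it is gripped.

```bash
python3 - <<'E'
from h import *
import pickle
S=pickle.load(open("c0.pkl","rb"))["scene"]
from plant import robot
tcp=PR.T@(robot.read_state()["tool_pos"]-C0)*1000
for u,v in((157,299),(90,311),(30,322)):
    o,d=ray(S,(235+(u+.5)/8-.5,150+(v+.5)/8-.5))
    o2,d2=PR.T@(o-C0)*1000,PR.T@d
    print((o2+d2*(tcp[0]-o2[0])/d2[0]).round(1))
print(tcp)
for p in ((-60,-61.4,85),(-60,-100,85)): print((proj(S,press(*p))-[235,150]+.5)*8-.5)
E
```

```text
[-59.7 -60.2  86.9]
[-59.7 -94.3  86.4]
[ -59.7 -124.4   85.9]
[ -59.72789502 -148.05793445   87.99762376]
[[154.37772074 302.92382465]]
[[ 78.52317622 315.56776904]]
```

```bash
python3 inch.py '[[0.01,0,0,-0.014,0.0026],[0.01,0,0,-0.013,0],[0.01,-0.002,-0.0128,0,0],[0.01,-0.002,-0.018,0,0],[0.01,-0.002,-0.018,0,0],[0.01,-0.002,-0.018,0,0],[0.01,-0.0025,-0.012,0,0],[0.01,-0.0025,-0.006,0,0],[0.01,0,0,0,0],[0.01,0,0,0,0]]'
python3 - <<'E'
from h import *
go(press(25.2,-135,58))
from plant import robot
im=robot.read_camera("scene")["image"][150:220,235:299,::-1]
cv2.imwrite("pics/g3.png",cv2.resize(im,None,fx=8,fy=8,interpolation=cv2.INTER_CUBIC))
E
```

```text
t: 6.0
tool_pos: [0.4719, 0.0454, 0.1149]
orientation: [-0.157, -3.138, -0.0]
force: [-0.9, 0.3, -0.6]
opening: 0.0192
gripper_force: 30.0
t 6.0 turn -0.0005 then d [-0.0003 -0.0003  0.0569] q [-0.01 -0.12  1.97  0.    1.29 -1.48]
press-frame TCP mm [  24.9 -135.3  114.9] op 0.0192 F [-0.9  0.3 -0.6] g 30.0
```

View pics/g3.png

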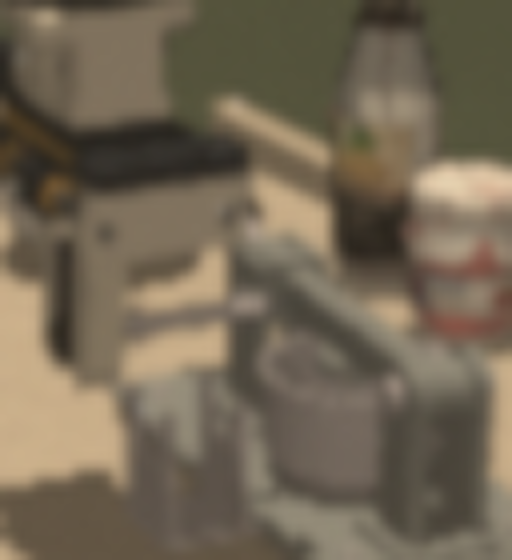

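The pin, from (130,325) to its tip at (262,302), is level over the rack, whose ear tops are at about (140,395) and (225,385). I'll lower it.

```bash
python3 inch.py '[[0.01,0,0,0.012,0],[0.01,0,0,0.012,0],[0.01,0,0,0.01,0],[0.01,0,0,0.008,0],[0.01,0,0,0.006,0],[0.01,0,0,0.004,0],[0.01,0,0,0.003,0],[0.01,0,0,0,0],[0.01,0,0,0,0]]'
python3 -c "
from h import *
go(press(25.2,-135,58))"
```

```text
t: 6.95
tool_pos: [0.472, 0.0452, 0.0601]
orientation: [0.157, 3.137, 0.0]
force: [0.3, 0.6, -0.3]
opening: 0.0195
gripper_force: 30.0
t 6.95 turn -0.0002 then d [-0.0001 -0.0001  0.0021] q [-0.01 -0.04  2.01 -0.    1.17 -1.48]
press-frame TCP mm [  25.1 -135.1   60.1] op 0.0195 F [ 0.3  0.6 -0.3] g 30.0
```

```bash
python3 inch.py '[[0.01,0,0,0.001,0],[0.01,0,0,0.001,0],[0.01,0,0,0,0],[0.022,0,0,0,0],[0.03,0,0,0,0],[0.05,0,0,0,0],[0.05,0,0,0,0],[0.05,0,0,0,0]]'
python3 -c "
from h import *
go(press(25.2,-135,58))"
```

```text
t: 7.75
tool_pos: [0.4717, 0.0452, 0.0578]
orientation: [-0.157, -3.138, 0.0]
force: [0.4, -0.3, 0.0]
opening: 0.0477
gripper_force: 0.0
t 7.75 turn -0.0002 then d [-0.0004 -0.0001 -0.0002] q [-0.01 -0.04  2.01 -0.    1.17 -1.48]
press-frame TCP mm [  25.1 -135.4   57.8] op 0.0477 F [ 0.4 -0.3  0. ] g 0.0
```

```bash
python3 inch.py '[[0.05,0,0,-0.015,0],[0.05,0,0,-0.03,0],[0.05,0,0,-0.04,0],[0.05,0,0,-0.04,0],[0.05,0,0,-0.04,0.1428],[0.05,0,0,0,0.1428],[0.05,0,0,0,0.1428],[0.05,0,0,0,0.1428],[0.05,0,0,0,0.1428],[0.05,0,0,0,0.1428],[0.05,0,0,0,0.1428],[0.05,0,0,0,0.1428],[0.05,0,0,0,0.1428],[0.05,0,0,0,0.1428],[0.05,0,0,0,0.1428],[0.05,0,0,0,0]]'
python3 - <<'E'
from h import *
go(press(-127,0,108.5))
from plant import robot
s=robot.read_state();R=Ro.from_rotvec(s["orientation"]).as_matrix()
print("yaw err",np.degrees(np.arctan2(R[1,1],R[0,1]))+5.7, (R.T@(press(-127,0.5,108.5)-s["tool_pos"])).round(4))
c=robot.read_camera("scene");t=robot.read_camera("top")
print("bottle press",(PR.T@(onz(t,(178,107),0)-C0)*1000).round(), "top@.2",(PR.T@(onz(t,(164,83),.2)-C0)*1000).round())
a=cv2.resize(c["image"][150:220,235:285,::-1],None,fx=8,fy=8,interpolation=cv2.INTER_CUBIC)
b=cv2.resize(t["image"][160:205,235:280,::-1],(390,390),interpolation=cv2.INTER_CUBIC)
cv2.imwrite("pics/g4.png",np.hstack([a,cv2.copyMakeBorder(b,0,170,0,0,0)]))
E
```

```text
t: 9.35
tool_pos: [0.4717, 0.0452, 0.2228]
orientation: [-2.332, -2.105, 0.0]
force: [-0.3, 0.2, 0.5]
opening: 0.0501
gripper_force: 0.0
t 9.35 turn 1.5682 then d [ 0.1355 -0.1521  0.1143] q [-0.01 -0.21  1.85  0.    1.5   0.09]
press-frame TCP mm [  25.1 -135.5  222.8] op 0.0501 F [-0.3  0.2  0.5] g 0.0
yaw err -0.14722624712936838 [0.1524 0.1356 0.1143]
bottle press [-237.  155.    0.] top@.2 [-225.  153.  200.]
```

View pics/g4.png

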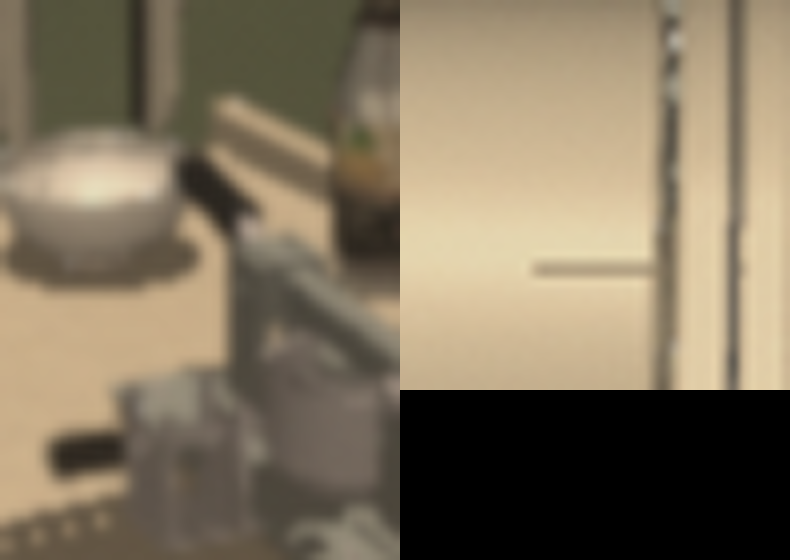

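The pin lies in the rack, level, with its knob at (85,453) outside the outer ear. Next is the lever grip.

```bash
python3 inch.py '[[0.06,0.025,0.0226,0,0],[0.06,0.025,0.0226,0,0],[0.06,0.025,0.0226,0,0],[0.06,0.025,0.0226,0,0],[0.06,0.025,0.0226,0,0],[0.06,0.0274,0.0226,0,0],[0.06,0,0,0.03,0],[0.06,0,0,0.03,0],[0.06,0,0,0.03,0],[0.06,0,0,0.015,0],[0.06,0,0,0.009,0],[0.06,0,0,0,0],[0.06,0,0,0,0]]' 15
python3 - <<'E'
from h import *
go(press(-127,0,108.5))
from plant import robot
c=robot.read_camera("scene")
cv2.imwrite("pics/g5.png",cv2.resize(c["image"][140:200,240:310,::-1],None,fx=8,fy=8,interpolation=cv2.INTER_CUBIC))
E
```

```text
t: 10.75
tool_pos: [0.6228, 0.1835, 0.1104]
orientation: [2.328, 2.108, 0.003]
force: [0.1, -0.2, 0.6]
opening: 0.0601
gripper_force: 0.0
t 10.75 turn -1.5705 then d [ 0.0011 -0.0005  0.0019] q [0.21 0.35 1.48 0.   1.31 0.31]
press-frame TCP mm [-127.5    1.1  110.4] op 0.0601 F [ 0.1 -0.2  0.6] g 0.0
```

View pics/g5.png

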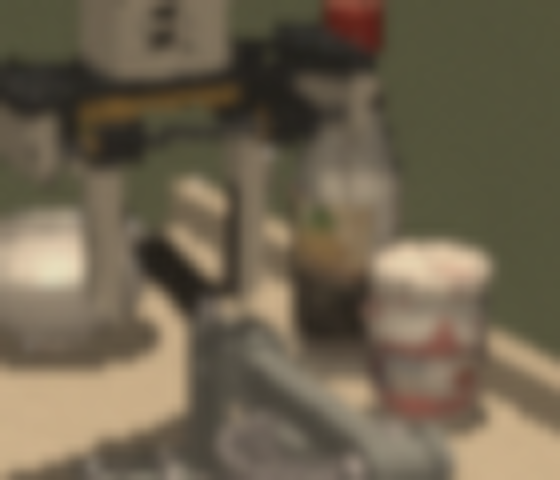

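The fingers, at (105,240) and (245,220), straddle the black lever grip at (175,275). I'll close them and work out the arc in steps.

```bash
python3 inch.py '[[0.03,0,0,0.001,0],[0.015,0,0,0,0],[0.015,0,0,0,0],[0.015,0,0,0,0],[0.015,0,0,0,0]]' 18
cat >> h.py <<'E'
def arc(th0,th1,n):
    p0=np.array([-222.,15.5]);f=lambda t:np.array([p0[0]*np.cos(t)+p0[1]*np.sin(t),-p0[0]*np.sin(t)+p0[1]*np.cos(t)])
    P=np.array([f(t) for t in np.linspace(th0,th1,n+1)]);D=np.diff(P,axis=0)/1000
    print("dx,dz rows",np.c_[-D[:,0],-D[:,1]].round(4).tolist(),"end TCP press x,z",(P[-1]+[95,93]).round(1))
E
python3 -c "
from h import *
go(press(-127,0,108.5)); arc(0,1.05,21)"
```

```text
t: 11.3
tool_pos: [0.6226, 0.1833, 0.1081]
orientation: [2.329, 2.107, 0.002]
force: [17.4, -1.2, -5.8]
opening: 0.0247
gripper_force: 9.4
t 11.3 turn 1.5706 then d [-0.001   0.0003 -0.0004] q [ 0.21  0.35  1.48 -0.    1.31  0.31]
press-frame TCP mm [-127.3    1.   108.1] op 0.0247 F [17.4 -1.2 -5.8] g 9.4
dx,dz rows [[-0.0011, -0.0111], [-0.0016, -0.011], [-0.0022, -0.0109], [-0.0027, -0.0108], [-0.0032, -0.0106], [-0.0038, -0.0105], [-0.0043, -0.0103], [-0.0048, -0.01], [-0.0053, -0.0098], [-0.0058, -0.0095], [-0.0062, -0.0092], [-0.0067, -0.0089], [-0.0071, -0.0085], [-0.0075, -0.0082], [-0.0079, -0.0078], [-0.0083, -0.0074], [-0.0087, -0.007], [-0.009, -0.0065], [-0.0093, -0.0061], [-0.0096, -0.0056], [-0.0099, -0.0051]] end TCP press x,z [ -2.  293.3]
```

```bash
python3 inch.py '[[0.015,0,0.001,0,0],[0.015,0,0.0005,0,0],[0.015,0,0,0,0],[0.015,0,0,0,0]]' 18
python3 -c "
from h import *
go(press(-127,0,108.5))"
```

```text
t: 11.7
tool_pos: [0.6234, 0.1832, 0.1079]
orientation: [2.329, 2.108, 0.0]
force: [0.5, -0.2, 2.6]
opening: 0.0234
gripper_force: 18.0
t 11.7 turn 1.5706 then d [-0.0017  0.0003 -0.0006] q [ 0.21  0.36  1.47 -0.    1.31  0.31]
press-frame TCP mm [-127.3    1.7  107.9] op 0.0234 F [ 0.5 -0.2  2.6] g 18.0
```

Centred, with no side force. I'll lift along the arc.

```bash
python3 inch.py '[[0.015,-0.0011,0,-0.0111,0],[0.015,-0.0016,0,-0.011,0],[0.015,-0.0022,0,-0.0109,0],[0.015,-0.0027,0,-0.0108,0],[0.015,-0.0032,0,-0.0106,0],[0.015,-0.0038,0,-0.0105,0],[0.015,-0.0043,0,-0.0103,0]]' 20
python3 -c "
from h import *
go(press(-127,0,108.5));arc(0,.35,7)"
```

```text
t: 12.4
tool_pos: [0.6213, 0.1639, 0.1837]
orientation: [-2.329, -2.108, 0.001]
force: [4.7, -2.5, -5.9]
opening: 0.0234
gripper_force: 20.0
t 12.4 turn 1.5705 then d [-0.0016 -0.0191  0.0752] q [ 0.18  0.28  1.43 -0.    1.44  0.28]
press-frame TCP mm [-107.9    1.6  183.7] op 0.0234 F [ 4.7 -2.5 -5.9] g 20.0
dx,dz rows [[-0.0011, -0.0111], [-0.0016, -0.011], [-0.0022, -0.0109], [-0.0027, -0.0108], [-0.0032, -0.0106], [-0.0038, -0.0105], [-0.0043, -0.0103]] end TCP press x,z [-108.2  183.7]
```

```bash
python3 inch.py '[[0.015,-0.0048,0,-0.01,0],[0.015,-0.0053,0,-0.0098,0],[0.015,-0.0058,0,-0.0095,0],[0.015,-0.0062,0,-0.0092,0],[0.015,-0.0067,0,-0.0089,0],[0.015,-0.0071,0,-0.0085,0],[0.015,-0.0075,0,-0.0082,0],[0.015,-0.0079,0,-0.0078,0],[0.015,-0.0083,0,-0.0074,0],[0.015,-0.0087,0,-0.007,0]]' 20
python3 -c "
from h import *
go(press(-2,1.7,293.3));arc(0,.85,7);arc(.85,1.05,8)"
```

```text
t: 13.4
tool_pos: [0.6142, 0.096, 0.2697]
orientation: [-2.328, -2.108, 0.001]
force: [-0.6, 2.8, -6.0]
opening: 0.0238
gripper_force: 20.0
t 13.4 turn -1.5708 then d [-0.0004 -0.0376 -0.0236] q [0.07 0.18 1.38 0.   1.58 0.17]
press-frame TCP mm [-39.6   1.3 269.7] op 0.0238 F [-0.6  2.8 -6. ] g 20.0
dx,dz rows [[-0.0035, -0.0268], [-0.0067, -0.0262], [-0.0098, -0.0251], [-0.0128, -0.0238], [-0.0156, -0.022], [-0.0182, -0.02], [-0.0204, -0.0176]] end TCP press x,z [-39.9 270. ]
dx,dz rows [[-0.0045, -0.0033], [-0.0045, -0.0032], [-0.0046, -0.0031], [-0.0047, -0.003], [-0.0048, -0.0029], [-0.0048, -0.0027], [-0.0049, -0.0026], [-0.005, -0.0025]] end TCP press x,z [ -2.  293.3]
```

```bash
python3 inch.py '[[0.015,-0.0045,0,-0.0033,0],[0.015,-0.0045,0,-0.0032,0],[0.015,-0.0046,0,-0.0031,0],[0.015,-0.0047,0,-0.003,0],[0.015,-0.0048,0,-0.0029,0],[0.015,-0.0048,0,-0.0027,0],[0.015,-0.0049,0,-0.0026,0],[0.015,-0.005,0,-0.0025,0],[0.015,0,0,0,0]]' 20
python3 -c "
from h import *
go(press(-2,1.7,293.3))"
```

```text
t: 14.3
tool_pos: [0.6103, 0.0582, 0.293]
orientation: [-2.329, -2.107, 0.002]
force: [-6.7, 0.6, -1.4]
opening: 0.0233
gripper_force: 20.0
t 14.3 turn 1.5704 then d [ 0.0005 -0.0003 -0.0003] q [ 0.01  0.15  1.37 -0.    1.62  0.11]
press-frame TCP mm [ -1.7   1.2 293. ] op 0.0233 F [-6.7  0.6 -1.4] g 20.0
```

```bash
python3 inch.py '[[0.015,-0.002,0,-0.001,0],[0.015,0,0,0,0]]' 20
python3 -c "
from h import *
go(press(-2,1.7,293.3))"
```

```text
t: 14.5
tool_pos: [0.6102, 0.0567, 0.2937]
orientation: [-2.328, -2.108, 0.001]
force: [-4.6, 2.9, -2.6]
opening: 0.0234
gripper_force: 20.0
t 14.5 turn -1.5708 then d [-0.0005  0.0018  0.0004] q [0.01 0.15 1.37 0.   1.62 0.11]
press-frame TCP mm [-2.000e-01  1.200e+00  2.937e+02] op 0.0234 F [-4.6  2.9 -2.6] g 20.0
```

```bash
python3 inch.py '[[0.015,-0.002,0,-0.001,0],[0.015,0,0,0,0]]' 20; python3 inch.py '[[0.015,-0.002,0,-0.001,0],[0.015,0,0,0,0]]' 20
```

```text
t: 14.7
tool_pos: [0.61, 0.0549, 0.2946]
orientation: [-2.328, -2.108, 0.001]
force: [-3.9, 3.9, -3.7]
opening: 0.0235
gripper_force: 20.0
t: 14.9
tool_pos: [0.6098, 0.0529, 0.2956]
orientation: [-2.328, -2.108, 0.001]
force: [-3.8, 3.1, -3.6]
opening: 0.0233
gripper_force: 20.0
```

```bash
python3 inch.py '[[0.015,-0.002,0,-0.001,0],[0.015,0,0,0,0]]' 20; python3 inch.py '[[0.015,-0.002,0,-0.001,0],[0.015,0,0,0,0]]' 20;  python3 inch.py '[[0.015,-0.002,0,-0.001,0],[0.015,0,0,0,0]]' 20
```

```text
t: 15.1
tool_pos: [0.6097, 0.0523, 0.2957]
orientation: [-2.326, -2.108, -0.001]
force: [-1.5, 9.2, -7.6]
opening: 0.0235
gripper_force: 20.0
t: 15.3
tool_pos: [0.6096, 0.0519, 0.2959]
orientation: [-2.323, -2.108, -0.003]
force: [1.9, 15.3, -12.6]
opening: 0.0238
gripper_force: 20.0
t: 15.5
tool_pos: [0.6094, 0.0503, 0.2962]
orientation: [-2.322, -2.108, -0.003]
force: [4.4, 16.4, -16.1]
opening: 0.0233
gripper_force: 20.0
```

The force rose to about 23 N with almost no motion, so the lever is at its stop. I'll release, then rise clear.

```bash
python3 inch.py '[[0.03,0,0,0,0],[0.06,0,0,0,0],[0.07,0,0,0,0],[0.07,0,0,0,0],[0.07,0,0,0,0],[0.07,0,0,-0.01,0],[0.07,0,0,-0.03,0],[0.07,0,0,-0.04,0],[0.07,0,0,-0.04,0],[0.07,0.03,0,0,0],[0.07,0.04,0,0,0],[0.07,0.04,0,0,0],[0.07,0.04,0,0,0],[0.07,0.04,0,0,0],[0.07,0.04,0,0,0],[0.07,0,0,0,0],[0.07,0,0,0,0]]'
python3 - <<'E'
from h import *
from plant import robot
c=robot.read_camera("scene")
cv2.imwrite("pics/g6.png",cv2.resize(c["image"][120:240,180:340,::-1],None,fx=5,fy=5,interpolation=cv2.INTER_CUBIC))
a=1.05;q=press(95-(222*np.cos(a)-15.5*np.sin(a)),0,90+222*np.sin(a)+15.5*np.cos(a))
print("expected grip px",(proj(c,q)-[180,120]+.5)*5)
E
```

```text
t: 17.2
tool_pos: [0.6325, 0.2766, 0.4187]
orientation: [2.327, 2.11, -0.001]
force: [0.1, -0.6, 0.5]
opening: 0.0704
gripper_force: 0.0
expected grip px [[488.14523939  79.11108799]]
```

View pics/g6.png

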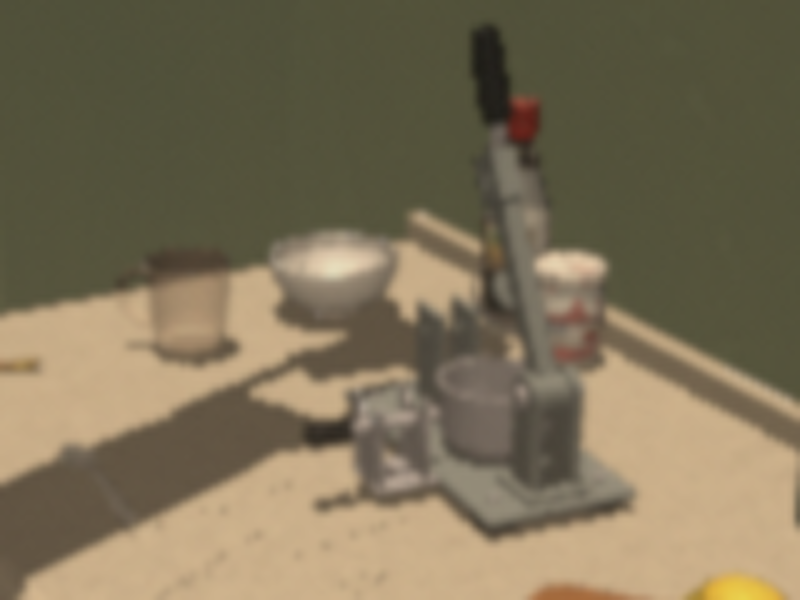

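The lever stands up at its stop, with the grip at about (490,75) against an expected (488,79). The pin is in the rack with its knob outside at (328,432), and the mug, bowl and spoon have not moved. I'll hand the job in.

```bash
python3 -c "
from plant import robot
print(robot.close_job())"
```

```text
the job is handed in; nothing more can be done
None
```

The pin is drawn out and resting in both rack notches with its knob outside, the lever is up at its stop, and the job was handed in at about 17 s with nothing else disturbed.

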